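# Sort the food-hall sign clips by pulling their menu cards

### The job

Two spring sign clips on the table each hold a menu card, and one of them has a worn spring. Pull each card straight up by its wooden strip: the clip that comes up with its card is sound, so set it down, card and all, standing on the wooden board; the card that slips out of its clip goes into the open steel box, and that weak clip is left standing where it is.

Things in the scene. Friction and masses are not known exactly. Their poses are not given: they have to be found in the camera images.
- clip_p: loose spring sign clip, 200 g: steel base plate 90 (x) x 70 (y) x 12 mm with two jaws 50 mm wide, tops at 44 mm, thumb loops to 58 mm. Origin: centre of underside; z up, x across the jaws. Holds card_p, same yaw. The two clips look alike: one grips far harder than its own weight, the other far less; only pulling the card up tells which (then the clip rises with it, or stays)
- clip_q: loose spring sign clip, 200 g: steel base plate 90 (x) x 70 (y) x 12 mm with two jaws 50 mm wide, tops at 44 mm, thumb loops to 58 mm. Origin: centre of underside; z up, x across the jaws. Holds card_q, same yaw. The two clips look alike: one grips far harder than its own weight, the other far less; only pulling the card up tells which (then the clip rises with it, or stays)
- card_p_grip (a point): where to grip clip_p's card: centre of its wooden top strip, 64 (y) x 12 (x, thickness) x 28 mm tall. Below it a white sheet 60 x 5 x 72 mm; rigid, loose, 60 g, 100 mm tall. The point is 86 mm above the card's lower edge, 98 mm above the clip's underside when in the clip, where the card stands upright on the base plate, 32 mm deep between the jaws. z up the card
- card_q_grip (a point): where to grip clip_q's card: centre of its wooden top strip, 64 (y) x 12 (x, thickness) x 28 mm tall. Below it a white sheet 60 x 5 x 72 mm; rigid, loose, 60 g, 100 mm tall. The point is 86 mm above the card's lower edge, 98 mm above the clip's underside when in the clip, where the card stands upright on the base plate, 32 mm deep between the jaws. z up the card
- board: flat wooden serving board, fixed, 240 (x) x 160 (y) x 14 mm thick. Origin: centre of its underside, on the table; its top is 14 mm above that
- box: open steel box, fixed, 200 (x) x 160 (y) x 50 mm tall outside, walls about 4 mm, floor about 4 mm. Origin: centre of its underside, on the table; z up
Mind the look-alikes: they are no part of the job. Leave any blue or red look-alike of the part that bears card_q_grip alone.

How it is judged (in metres and radians):
At the end, for the whole second after the job is handed in: Sound clip upright (10 deg) and at rest on the board, centre over it, its card still in the jaws (10 mm lower to 15 mm higher than at first); weak clip's card in the box, strip centre within the walls, under 100 mm above the box's underside; weak clip upright (10 deg), within 60 mm of its start (((x of clip_p in the frame of board between -0.115 and 0.115 m and y of clip_p in the frame of board between -0.078 and 0.078 m and z of clip_p in the frame of board between 0.008 and 0.022 m and angle between each of clip_p, clip_q's own z axis and vertical below 0.17 rad and linear speed of clip_p below 0.03 m/s and z of card_p_grip in the frame of clip_p between 0.088 and 0.113 m and x of card_p_grip in the frame of clip_p between -0.015 and 0.015 m and y of card_p_grip in the frame of clip_p between -0.02 and 0.02 m and x of card_q_grip in the frame of box between -0.1 and 0.1 m and y of card_q_grip in the frame of box between -0.08 and 0.08 m and z of card_q_grip in the frame of box below 0.1 m and distance of clip_q from where it was at the start of the episode below 0.06 m) or (x of clip_q in the frame of board between -0.115 and 0.115 m and y of clip_q in the frame of board between -0.078 and 0.078 m and z of clip_q in the frame of board between 0.008 and 0.022 m and angle between each of clip_q, clip_p's own z axis and vertical below 0.17 rad and linear speed of clip_q below 0.03 m/s and z of card_q_grip in the frame of clip_q between 0.088 and 0.113 m and x of card_q_grip in the frame of clip_q between -0.015 and 0.015 m and y of card_q_grip in the frame of clip_q between -0.02 and 0.02 m and x of card_p_grip in the frame of box between -0.1 and 0.1 m and y of card_p_grip in the frame of box between -0.08 and 0.08 m and z of card_p_grip in the frame of box below 0.1 m and distance of clip_p from where it was at the start of the episode below 0.06 m))); the robot touches nothing.
It also fails if it takes over 64 s, if anything falls off the work surface, if the arm or the gripper's body presses on something with over 40 N, if the wrist force passes 120 N, or if a joint passes its speed limit or range.

### The arm

A 6-joint arm with a two-finger parallel gripper is mounted at the origin on the work surface. World frame = base frame: x ahead of the robot, y to its left, z up, the work surface at z = 0. Lengths are in mm, angles in rad, forces in N, time in s.
With the tool pointing down it reaches from about 275 to 825 mm from the base axis. Payload 4.9 kg.
Tool frame: the origin (TCP) lies on the centre line of the jaws, within the pads' length; the fingertips stand 25 mm ahead of it and the grasp point (between the pads) lies 6 mm ahead of it; x points along the fingers, y is the direction in which the jaws open and shut, and the axes are right-handed (so a half turn about x gives the same grasp; the last joint's range is limited). The gripper opens to 85 mm and grips with 20 to 120 N. Pads are 22 mm wide; open, the fingers measure 114 mm over their backs; the gripper's body (76 mm by 85 mm) begins 54 mm behind the grasp point. The pads swing forward as they close: fully open they stand 13 mm farther back than shut.
Start: joints at [-1.238, 0.326, -0.193, 1.052, 0, 1.437], TCP at [247.531, -491.169, 256.281] pointing down, gripper open.
Joint ranges: [-2.65, 2.65], [-0.97, 1.79], [-1.3, 1.35], [-1.93, 2.1], [-1.47, 1.37], [-3.14, 3.14]. Speed limits (rad/s): [2.57, 2.57, 3.14, 3.14, 3.14, 3.14].

### API

Orientations are given as a unit quaternion [w, x, y, z].
In Python, from cell import sense, vision, bot gives the robot as it stands.
- The arm moves only by the tool send_rows, never from a script. Its argument "plan" is a list of rows, each an object with "jaw": the opening, from -1 (shut) to 1 (fully open), so that 0 is half open; "slide": the shift along the tool's x, y, z in m, a list of three; "turn": the turn about the tool's x in rad. In form: [{"jaw": jaw, "slide": [x, y, z], "turn": turn}, ...]. A call has 1 to 8 rows; each row shifts and turns the pose as measured when the row begins, along the tool's axes as they then stand; what a row does not reach is not made up. A row lasts 1/8 s, in which the tool goes at most 62.5 mm and 10.7 degrees, less where a joint would pass 70% of its speed; a pose out of reach is approached as far as the arm can. A call with a gripper value outside its range is refused whole. The fingers move at their own pace and stop on an object; "force" is the grip in N (left out, the last holds). Time passes only in rows, so rows that do not move let the fingers close. It gives the time, the measured TCP pose, the force and the opening at its end, in the units of the state.
- sense(): the state, without advancing time (a new reading comes with each control period).
- vision.camera(name): name is "side" or "top"; returns the picture (420x560x3 uint8, blue, green, red); there is no depth.
- vision.camera_info(name): a dict with "K" (3x3 intrinsics, pixels), "R" (3x3) and "t" (3): a world point X has camera coordinates R X + t. Camera axes: x right, y down, z forward; pixel columns grow to the right and rows downward; lengths in mm; the calibration is good to about 2 mm. A picture is of the moment at which its call begins. camera_info takes no time and is no camera call.
- bot.sign_off(): hands the job in, once; it reports no verdict.
Trained networks look in the newest picture that a camera, given by its name, has taken for a name from the list of things; names that differ only in an ending like _2 or _b are one class to them, and where a whole thing is asked for, a point or a joint stands for the part that bears it (a point fixed in the world has none). Each returns a list of dicts, best first, with "conf" (0 to 1); they miss things now and then, are a little off and sometimes report something else, mostly with a low value. They report only what shows in the picture. A call takes as long as a camera call. They do not tell look-alikes from the thing itself.
- vision.look_for(name, camera): "xyz" ([x, y, z] in mm, in the coordinates of the camera as it stood for that picture, good to about 4 mm: the middle of the surface that is visible of it).
- vision.mark_of(name, camera): "xyz" ([x, y, z] in mm, in the coordinates of the camera as it stood for that picture, good to about 4 mm: a listed point, or the origin of a listed thing).
The state is a dict: "time": time; "q": joint angles; "dq": joint speeds; "joint_torque": joint torques, N m; "tool_pos": TCP position; "orientation": TCP orientation; "force": force on the tool from outside, world axes, zero at the start; "ft_torque": the same for the moment, N m; "gripper_width": finger opening in mm.
Only numpy, scipy, OpenCV 4.12 (cv2) and the standard library are available. Lean on these libraries where they do the work, as an engineer would, in place of code of your own. Each camera call takes 0.05 s, during which the arm holds its last target. There are 200 camera calls.

## Working session

There is one attempt and no reset: what is moved stays moved. The work goes in short steps, Python scripts to look and compute and a tool call to move; the robot and the scene stay as the last step left them, time stands still between calls to the robot, and variables do not carry over. Pictures are saved under pics/ and viewed, about 8 in all and at most 12, crops included, and the job is handed in when it is done.

Besides the shell and the picture viewer there is one more tool, called after "Emit:" in YAML: its name, and indented under it one key for each argument. send_rows: Moves the arm, as the interface text tells. Its arguments: {"type":"object","properties":{"plan":{"type":"array"},"force":{"type":"number"}},"required":["plan"]}

```bash
mkdir -p pics; cat > h.py <<'E'
from cell import sense, vision, bot
import numpy as np, cv2
def info(c):
    i=vision.camera_info(c); return np.array(i["K"]),np.array(i["R"]),np.array(i["t"])
def w(c,p):
    K,R,t=info(c); return R.T@(np.array(p)-t)
def pix(c,X):
    K,R,t=info(c); p=K@(R@np.array(X)+t); return p[:2]/p[2]
def ray(c,uv,z):
    K,R,t=info(c); d=R.T@np.linalg.solve(K,[uv[0],uv[1],1]); o=-R.T@t; return o+d*(z-o[2])/d[2]
def find(n,c,f="mark_of"):
    for r in getattr(vision,f)(n,c):
        X=w(c,r["xyz"]); print(f,n,c,round(r["conf"],2),X.round(0),pix(c,X).round(0))
E
python3 - <<'E'
from h import *
ims=[]
for c in("side","top"):
    im=vision.camera(c); cv2.imwrite(f"pics/{c}0.png",im)
    for n in("clip_p","card_p_grip","board","box"): find(n,c)
s=sense(); print(s)
E
```

```text
mark_of clip_p side 0.86 [526. -97.   1.] [277. 212.]
mark_of clip_p side 0.86 [483. 104.  -1.] [270. 268.]
mark_of clip_p side 0.58 [ 481. -357.    3.] [315. 164.]
mark_of card_p_grip side 0.54 [524. -92. 100.] [277. 182.]
mark_of board side 0.91 [494. 380.  -2.] [217. 376.]
mark_of box side 0.88 [ 475. -355.    3.] [317. 165.]
mark_of box side 0.48 [481. 102.   2.] [271. 267.]
mark_of clip_p top 0.69 [521. -92.  -2.] [305. 202.]
mark_of card_p_grip top 0.56 [523. -96.  94.] [310. 196.]
mark_of board top 0.87 [494. 380.  -4.] [141. 210.]
mark_of box top 0.64 [ 474. -358.    2.] [398. 219.]
{'time': 0.5, 'q': array([-1.23822340e+00,  3.26190039e-01, -1.92641352e-01,  1.05199026e+00,
        2.83401749e-05,  1.43661224e+00]), 'dq': array([-3.41849339e-04, -1.47748902e-03, -7.78674383e-05,  1.49357292e-03,
       -1.27060585e-03,  6.09456252e-05]), 'joint_torque': array([-1.14104671e-03, -4.42960846e+01,  2.62539268e+01,  2.83746107e-03,
       -1.50301016e-04, -3.13208819e-07]), 'tool_pos': array([ 247.52121499, -491.15550521,  256.27053657]), 'orientation': array([ 0.16351968,  0.68794664,  0.16353949, -0.68792847]), 'force': array([ 0.62401877, -0.13732598,  0.51193165]), 'ft_torque': array([-0.0216368 , -0.0459032 ,  0.02989489]), 'gripper_width': 85.62046540948793}
```

```bash
python3 - <<'E'
import cv2,numpy as np
a=cv2.imread("pics/side0.png");b=cv2.imread("pics/top0.png")
cv2.imwrite("pics/a0.png",cv2.resize(a,(800,600)))
cv2.imwrite("pics/b0.png",cv2.resize(b[130:300,90:470],None,fx=2.1,fy=2.1,interpolation=cv2.INTER_CUBIC))
E
```

```text
(no output)
```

View pics/a0.png

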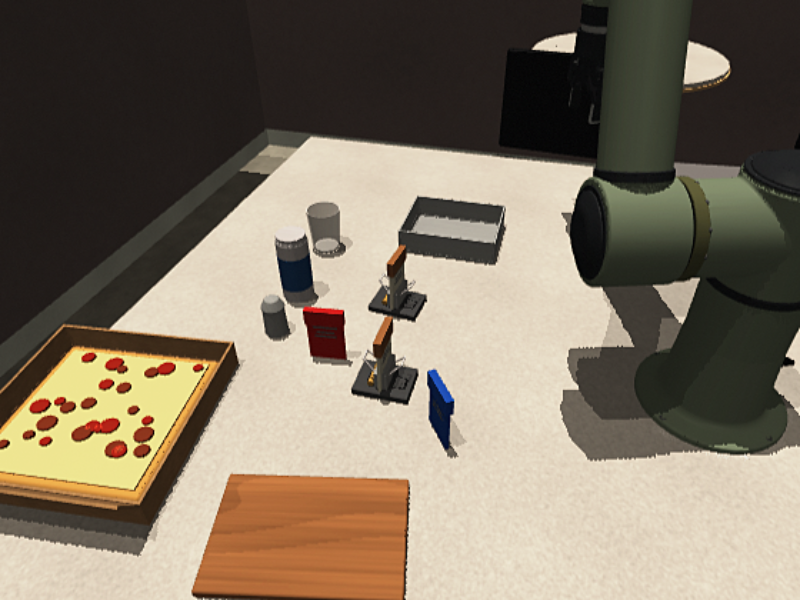

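View pics/b0.png

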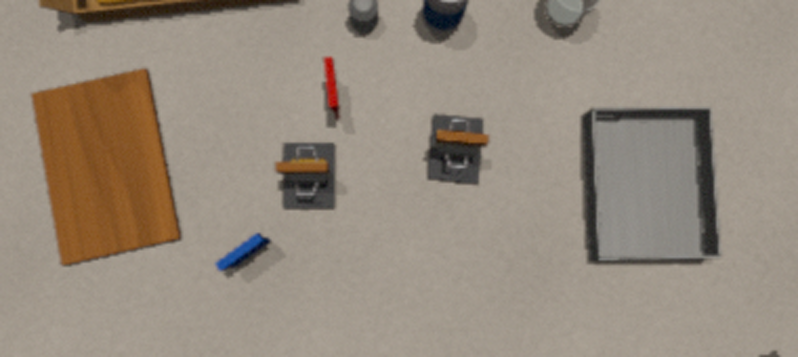

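The side picture shows two clips with wooden-strip cards, strips near (397,262) and (383,333). The decoys are the red card at (325,333) and the blue one at (440,408). The box is at (452,230) and the board at (305,535). In the top crop the strips are at (302,167) and (462,138), and only these two sit in clips, so they are the targets. Next I measure the strips.

```bash
python3 - <<'E'
from h import *
from scipy.spatial.transform import Rotation as Ro
def seg(im,c,x0,x1,y0,y1,z):
    hsv=cv2.cvtColor(im,cv2.COLOR_BGR2HSV); m=((hsv[...,0]<18)&(hsv[...,0]>5)&(hsv[...,1]>130)).astype(np.uint8)
    k=np.zeros_like(m);k[y0:y1,x0:x1]=m[y0:y1,x0:x1]
    ys,xs=np.nonzero(k); P=np.array([ray(c,(u,v),z)[:2] for u,v in zip(xs,ys)])
    r=cv2.minAreaRect(P.astype(np.float32)); b=cv2.boxPoints(r)
    e=b[1]-b[0] if np.linalg.norm(b[1]-b[0])>np.linalg.norm(b[2]-b[1]) else b[2]-b[1]
    print(len(P),"mean",P.mean(0).round(1),"rect",np.round(r[0],1),np.round(r[1],1),"long-axis from y deg",np.degrees(np.arctan2(-e[0],e[1])).round(1), b.round(0).tolist())
im=cv2.imread("pics/top0.png")
seg(im,"top",215,255,200,225,108)
seg(im,"top",290,330,185,208,108)
seg(im,"top",100,180,155,260,14)
K,R,t=info("top"); print("cam",-R.T@t, )
K,R,t=info("side"); print("cam",-R.T@t)
s=sense(); print(Ro.from_quat(np.roll(s["orientation"],-1)).as_matrix().round(3))
find("clip_q","top"); find("card_q_grip","top"); find("card_p_grip","side")
find("card_p_grip","side","look_for")
# base plates dark
c=im[185:240,210:330]; hs=cv2.cvtColor(c,cv2.COLOR_BGR2GRAY)
cv2.imwrite("pics/c0.png",cv2.resize(im[150:260,180:340],None,fx=5,fy=5,interpolation=cv2.INTER_CUBIC))
E
```

```text
114 mean [484.  102.1] rect [483.4 102.1] [13.  59.4] long-axis from y deg -179.5 [[477.0, 132.0], [477.0, 72.0], [490.0, 72.0], [490.0, 132.0]]
133 mean [523.  -92.9] rect [523.3 -94.3] [15.8 59.9] long-axis from y deg -179.4 [[515.0, -64.0], [516.0, -124.0], [531.0, -124.0], [531.0, -64.0]]Traceback (most recent call last):
  File "<stdin>", line 13, in <module>
  File "<stdin>", line 6, in seg
  File "h.py", line 10, in ray
    K,R,t=info(c); d=R.T@np.linalg.solve(K,[uv[0],uv[1],1]); o=-R.T@t; return o+d*(z-o[2])/d[2]
          ~~~~^^^
  File "h.py", line 4, in info
    i=vision.camera_info(c); return np.array(i["K"]),np.array(i["R"]),np.array(i["t"])
ValueError: time passes only in moves, steps and waits
```

```bash
sed -i 's/^def info(c):/from functools import cache\n@cache\ndef info(c):/' h.py; cat > seg.py <<'E'
from h import *
def seg(im,c,x0,x1,y0,y1,z,dark=False):
    hsv=cv2.cvtColor(im,cv2.COLOR_BGR2HSV)
    m=(hsv[...,2]<90) if dark else ((hsv[...,0]<18)&(hsv[...,0]>5)&(hsv[...,1]>130))
    ys,xs=np.nonzero(m[y0:y1,x0:x1]); P=np.array([ray(c,(u+x0,v+y0),z)[:2] for u,v in zip(xs,ys)],np.float32)
    r=cv2.minAreaRect(P); d=cv2.fitLine(P,cv2.DIST_L2,0,.1,.1).ravel()[:2]; d=d*np.sign(d[1])
    print(len(P),"mean",P.mean(0).round(1),"rect",np.round(r[0],1),np.round(r[1],1),np.round(r[2],1),"fit axis from +y deg",np.degrees(np.arctan2(-d[0],d[1])).round(1))
E
python3 - <<'E'
from seg import *
from scipy.spatial.transform import Rotation as Ro
im=cv2.imread("pics/top0.png")
seg(im,"top",215,255,200,225,112)
seg(im,"top",290,330,185,208,112)
seg(im,"top",100,180,155,260,14)
seg(im,"top",220,255,190,235,12,True)
seg(im,"top",287,325,180,222,12,True)
print("cams",[(-info(c)[1].T@info(c)[2]).round() for c in("top","side")])
s=sense(); print(Ro.from_quat(np.roll(s["orientation"],-1)).as_matrix().round(3))
find("clip_q","top"); find("card_q_grip","top"); find("card_p_grip","side")
cv2.imwrite("pics/c0.png",cv2.resize(im[150:260,180:340],None,fx=5,fy=5,interpolation=cv2.INTER_CUBIC))
E
```

```text
114 mean [483.5 101.7] rect [482.9 101.7] [12.9 59.1] 0.5 fit axis from +y deg 0.9
133 mean [522.4 -92.6] rect [522.6 -94. ] [15.7 59.7] 0.6 fit axis from +y deg -4.8
4667 mean [493.8 375.8] rect [495.5 376. ] [237.1 157.9] 13.6 fit axis from +y deg -76.7
543 mean [478.7 101.9] rect [483.9 104.7] [88.4 67.9] 1.0 fit axis from +y deg 82.8
578 mean [517.6 -93.6] rect [522.  -95.5] [74.8 87.3] 83.4 fit axis from +y deg 89.9
cams [array([3.67e+02, 1.00e+00, 1.08e+03]), array([265., 734., 678.])]
[[ 0.     0.45  -0.893]
 [ 0.    -0.893 -0.45 ]
 [-1.    -0.    -0.   ]]
mark_of clip_q top 0.69 [521. -92.  -2.] [305. 202.]
mark_of card_q_grip top 0.57 [382. 178.  88.] [204. 249.]
mark_of card_q_grip top 0.51 [489.  98.  98.] [235. 208.]
mark_of card_q_grip top 0.51 [590.  72.  83.] [247. 171.]
mark_of card_p_grip side 0.54 [524. -92. 100.] [277. 182.]
```

View pics/c0.png

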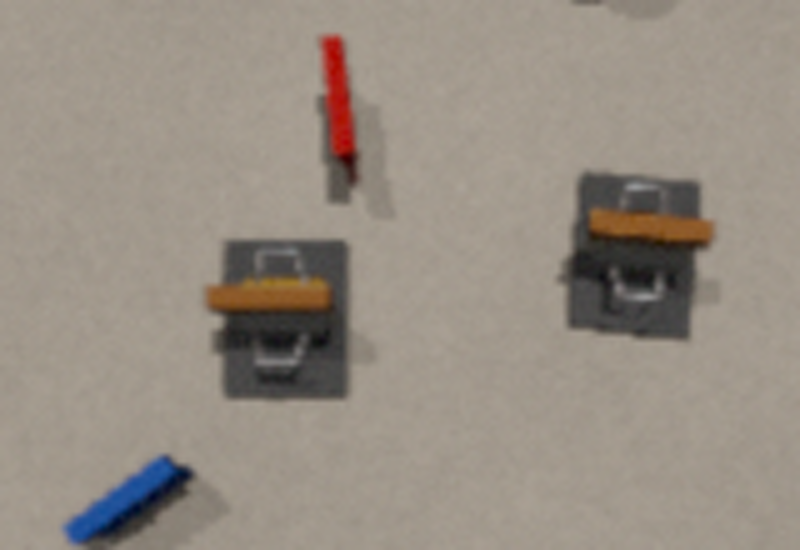

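The crop confirms both wooden strips in clips, left at (268,297) and right at (652,226). The red card at (338,95) and the blue at (125,500) are separate and stay put. I start with the right clip: (523,-94), yaw -5°.

```bash
cat > go.py <<'E'
from h import *
import sys
from scipy.spatial.transform import Rotation as Ro
# go.py x y z ang_deg nrows : rows for straight world motion with tool y turned to world angle ang
x,y,z,a=map(float,sys.argv[1:5]); n=int(sys.argv[5])
s=sense(); R=Ro.from_quat(np.roll(s["orientation"],-1)).as_matrix(); p=s["tool_pos"]
a0=np.degrees(np.arctan2(R[1,1],R[0,1])); da=(a-a0+90)%180-90
d=(np.array([x,y,z])-p)/n
print("pos",p.round(1),"ang",a0.round(1),"down",R[:,0].round(3),"w",s["gripper_width"].round(1),"F",s["force"].round(1),"t",s["time"],"q6",s["q"][5].round(2))
for k in range(n):
    print((Ro.from_euler("z",da*k/n,degrees=True).as_matrix()@R).T.dot(d/1000).round(4).tolist(),round(-np.radians(da)/n,3))
E
python3 go.py 523.5 -94 220 -5 9
```

```text
Traceback (most recent call last):
  File "go.py", line 9, in <module>
    print("pos",p.round(1),"ang",a0.round(1),"down",R[:,0].round(3),"w",s["gripper_width"].round(1),"F",s["force"].round(1),"t",s["time"],"q6",s["q"][5].round(2))
                                                                        ^^^^^^^^^^^^^^^^^^^^^^^^
AttributeError: 'float' object has no attribute 'round'
```

```bash
sed -i 's/s\["gripper_width"\].round(1)/round(s["gripper_width"],1)/' go.py; python3 go.py 523.5 -94 220 -5 9
```

```text
pos [ 247.5 -491.2  256.3] ang -63.3 down [ 0. -0. -1.] w 85.6 F [ 0.  -0.1  0. ] t 0.65 q6 1.44
[0.004, -0.0256, -0.0472] -0.113
[0.004, -0.0201, -0.0498] -0.113
[0.004, -0.0144, -0.0518] -0.113
[0.004, -0.0085, -0.0531] -0.113
[0.004, -0.0024, -0.0537] -0.113
[0.004, 0.0037, -0.0536] -0.113
[0.004, 0.0097, -0.0529] -0.113
[0.004, 0.0156, -0.0514] -0.113
[0.004, 0.0213, -0.0494] -0.113
```

Emit:
send_rows:
  plan:
    - {"jaw": 0.2, "slide": [0.004, -0.0256, -0.0472], "turn": -0.113}
    - {"jaw": 0.2, "slide": [0.004, -0.0201, -0.0498], "turn": -0.113}
    - {"jaw": 0.2, "slide": [0.004, -0.0144, -0.0518], "turn": -0.113}
    - {"jaw": 0.2, "slide": [0.004, -0.0085, -0.0531], "turn": -0.113}
    - {"jaw": 0.2, "slide": [0.004, -0.0024, -0.0537], "turn": -0.113}
    - {"jaw": 0.2, "slide": [0.004, 0.0037, -0.0536], "turn": -0.113}
    - {"jaw": 0.2, "slide": [0.004, 0.0097, -0.0529], "turn": -0.113}
    - {"jaw": 0.2, "slide": [0.004, 0.0156, -0.0514], "turn": -0.113}
  force: 50

```text
time: 1.65
tool_pos: [495.9, -130.2, 224.3]
orientation: [0.456, 0.543, 0.451, -0.543]
force: [-0.3, -0.9, 0.3]
gripper_width: 51.4
```

```bash
python3 go.py 523.5 -94 180 -5 4
```

```text
pos [ 495.9 -130.2  224.3] ang -10.3 down [ 0.005 -0.005 -1.   ] w 51.4 F [-0.3 -0.9  0.3] t 1.65 q6 1.35
[0.0111, 0.0051, -0.0102] -0.023
[0.0111, 0.0053, -0.0101] -0.023
[0.0111, 0.0056, -0.0099] -0.023
[0.0111, 0.0058, -0.0098] -0.023
```

Emit:
send_rows:
  plan:
    - {"jaw": 0.2, "slide": [0.011, 0.0051, -0.0102], "turn": -0.023}
    - {"jaw": 0.2, "slide": [0.011, 0.0053, -0.0101], "turn": -0.023}
    - {"jaw": 0.2, "slide": [0.011, 0.0056, -0.0099], "turn": -0.023}
    - {"jaw": 0.2, "slide": [0.011, 0.0058, -0.0098], "turn": -0.023}
    - {"jaw": 0.2, "slide": [0, 0, 0], "turn": 0}

```text
time: 2.28
tool_pos: [524.8, -91.5, 176.9]
orientation: [-0.482, -0.519, -0.477, 0.52]
force: [-1.1, 1.3, 0.3]
gripper_width: 51.5
```

```bash
python3 go.py 523.5 -94 104 -5 4; python3 - <<'E'
from h import *
a=vision.camera("side");b=vision.camera("top")
A=cv2.resize(a[120:260,220:360],(600,600),interpolation=cv2.INTER_CUBIC)
cv2.imwrite("pics/d.png",A)
E
```

```text
pos [524.8 -91.5 176.9] ang -4.6 down [ 0.004 -0.006 -1.   ] w 51.5 F [-1.1  1.3  0.3] t 2.275 q6 1.34
[0.0182, -0.0003, 0.0006] 0.002
[0.0182, -0.0003, 0.0006] 0.002
[0.0182, -0.0003, 0.0006] 0.002
[0.0182, -0.0003, 0.0006] 0.002
```

View pics/d.png

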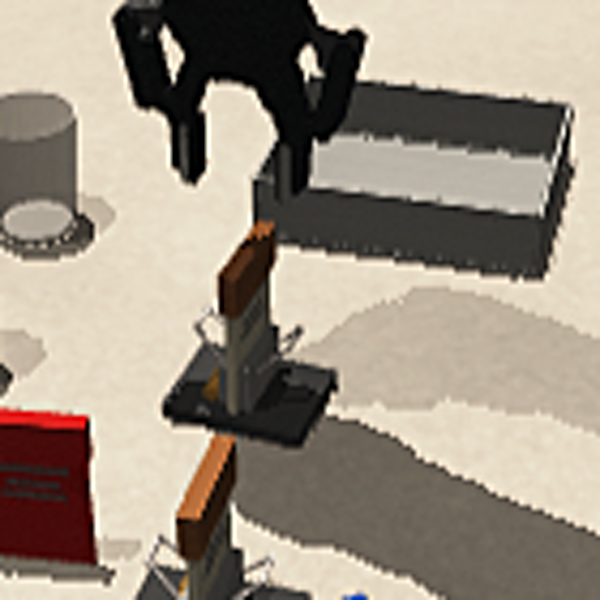

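The two fingertips, at (188,180) and (290,195), straddle the strip at (247,270), so I go down and close.

Emit:
send_rows:
  plan:
    - {"jaw": 0.2, "slide": [0.018, -0.0003, 0.0006], "turn": 0}
    - {"jaw": 0.2, "slide": [0.018, -0.0003, 0.0006], "turn": 0}
    - {"jaw": 0.2, "slide": [0.018, -0.0003, 0.0006], "turn": 0}
    - {"jaw": 0.2, "slide": [0.018, -0.0003, 0.0006], "turn": 0}
    - {"jaw": -1, "slide": [0, 0, 0], "turn": 0}
    - {"jaw": -1, "slide": [0, 0, 0], "turn": 0}
    - {"jaw": -1, "slide": [0, 0, 0], "turn": 0}
    - {"jaw": -1, "slide": [0, 0, 0], "turn": 0}

```text
time: 3.38
tool_pos: [526.1, -99.2, 109.3]
orientation: [0.483, 0.522, 0.472, -0.521]
force: [0.2, 0.4, -2.7]
gripper_width: 11.3
```

Emit:
send_rows:
  plan:
    - {"jaw": -1, "slide": [-0.005, 0, 0], "turn": 0}
    - {"jaw": -1, "slide": [-0.008, 0, 0], "turn": 0}
    - {"jaw": -1, "slide": [-0.012, 0, 0], "turn": 0}
    - {"jaw": -1, "slide": [-0.015, 0, 0], "turn": 0}
    - {"jaw": -1, "slide": [-0.02, 0, 0], "turn": 0}
    - {"jaw": -1, "slide": [-0.02, 0, 0], "turn": 0}
    - {"jaw": -1, "slide": [0, 0, 0], "turn": 0}

```text
time: 4.25
tool_pos: [526.0, -98.4, 196.6]
orientation: [0.484, 0.523, 0.471, -0.52]
force: [0.8, -0.1, -2.7]
gripper_width: 11.3
```

```bash
python3 go.py 475 -357 200 -5 6; python3 - <<'E'
from h import *
a=vision.camera("side")
A=cv2.resize(a[100:260,200:380],(675,600),interpolation=cv2.INTER_CUBIC)
cv2.imwrite("pics/e.png",A)
E
```

```text
pos [526.  -98.4 196.6] ang -5.0 down [ 0.016 -0.011 -1.   ] w 11.3 F [ 0.8 -0.1 -2.7] t 4.25 q6 1.34
[-0.0002, -0.0047, 0.0437] -0.0
[-0.0002, -0.0047, 0.0437] -0.0
[-0.0002, -0.0047, 0.0437] -0.0
[-0.0002, -0.0047, 0.0437] -0.0
[-0.0002, -0.0047, 0.0437] -0.0
[-0.0002, -0.0047, 0.0437] -0.0
```

View pics/e.png

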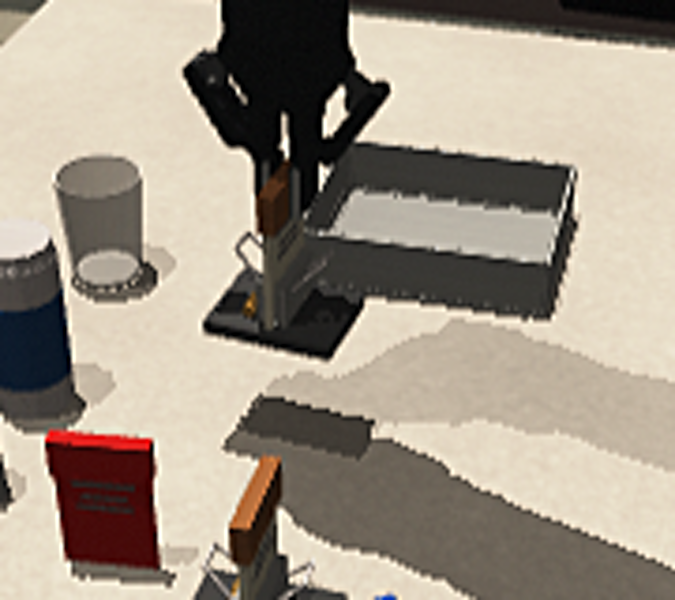

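The clip hangs with its card above its shadow at (300,425), so the right clip is sound. It goes to the board, carried over the other clip.

Emit:
send_rows:
  plan:
    - {"jaw": -1, "slide": [-0.025, 0, 0], "turn": 0}
    - {"jaw": -1, "slide": [-0.03, 0, 0], "turn": 0}
    - {"jaw": -1, "slide": [-0.02, 0, 0], "turn": 0}
    - {"jaw": -1, "slide": [0, 0, 0], "turn": 0}

```text
time: 4.8
tool_pos: [522.1, -96.7, 268.9]
orientation: [0.482, 0.521, 0.474, -0.521]
force: [0.7, 0.2, -3.3]
gripper_width: 10.7
```

```bash
python3 go.py 494 378 265 13 11
```

```text
pos [522.1 -96.7 268.9] ang -5.0 down [ 0.008 -0.008 -1.   ] w 10.7 F [ 0.7  0.2 -3.3] t 4.8 q6 1.34
[-0.0, -0.0063, -0.0428] -0.029
[-0.0, -0.0051, -0.0429] -0.029
[-0.0, -0.0039, -0.0431] -0.029
[-0.0, -0.0026, -0.0432] -0.029
[0.0, -0.0014, -0.0432] -0.029
[0.0, -0.0002, -0.0432] -0.029
[0.0, 0.0011, -0.0432] -0.029
[0.0, 0.0023, -0.0432] -0.029
[0.0001, 0.0035, -0.0431] -0.029
[0.0001, 0.0048, -0.043] -0.029
[0.0001, 0.006, -0.0428] -0.029
```

Emit:
send_rows:
  plan:
    - {"jaw": -1, "slide": [0, -0.003, -0.02], "turn": -0.029}
    - {"jaw": -1, "slide": [0, -0.005, -0.043], "turn": -0.029}
    - {"jaw": -1, "slide": [0, -0.004, -0.043], "turn": -0.029}
    - {"jaw": -1, "slide": [0, -0.003, -0.043], "turn": -0.029}
    - {"jaw": -1, "slide": [0, -0.0015, -0.043], "turn": -0.029}
    - {"jaw": -1, "slide": [0, 0, -0.043], "turn": -0.029}
    - {"jaw": -1, "slide": [0, 0.001, -0.043], "turn": -0.029}
    - {"jaw": -1, "slide": [0, 0.002, -0.043], "turn": -0.029}

```text
time: 5.8
tool_pos: [491.4, 237.4, 254.3]
orientation: [0.536, 0.456, 0.538, -0.464]
force: [0.9, -0.4, -2.7]
gripper_width: 11.2
```

```bash
python3 go.py 494 378 250 13 5
```

```text
pos [491.4 237.4 254.3] ang 8.9 down [-0.01  -0.006 -1.   ] w 11.2 F [ 0.9 -0.4 -2.7] t 5.8 q6 1.73
[0.0007, 0.0049, -0.0277] -0.014
[0.0007, 0.0053, -0.0276] -0.014
[0.0007, 0.0057, -0.0276] -0.014
[0.0007, 0.0061, -0.0275] -0.014
[0.0007, 0.0064, -0.0274] -0.014
```

Emit:
send_rows:
  plan:
    - {"jaw": -1, "slide": [0.001, 0.005, -0.0277], "turn": -0.014}
    - {"jaw": -1, "slide": [0.001, 0.005, -0.0277], "turn": -0.014}
    - {"jaw": -1, "slide": [0.001, 0.0057, -0.0276], "turn": -0.014}
    - {"jaw": -1, "slide": [0.001, 0.006, -0.0275], "turn": -0.014}
    - {"jaw": -1, "slide": [0.001, 0.006, -0.022], "turn": -0.014}
    - {"jaw": -1, "slide": [0, 0, 0], "turn": 0}
    - {"jaw": -1, "slide": [0, 0, 0], "turn": 0}

```text
time: 6.68
tool_pos: [481.9, 382.9, 235.6]
orientation: [0.552, 0.426, 0.562, -0.446]
force: [0.9, 0.2, -2.6]
gripper_width: 11.0
```

```bash
python3 go.py 494 378 135 13 6
```

```text
pos [481.9 382.9 235.6] ang 13.9 down [-0.028 -0.013 -1.   ] w 11.0 F [ 0.9  0.2 -2.6] t 6.675 q6 1.88
[0.0167, 0.0023, 0.0012] 0.003
[0.0167, 0.0023, 0.0012] 0.003
[0.0167, 0.0023, 0.0012] 0.003
[0.0167, 0.0023, 0.0012] 0.003
[0.0167, 0.0023, 0.0012] 0.003
[0.0167, 0.0023, 0.0012] 0.003
```

Emit:
send_rows:
  plan:
    - {"jaw": -1, "slide": [0.02, 0.0025, 0.001], "turn": 0}
    - {"jaw": -1, "slide": [0.024, 0.0025, 0.001], "turn": 0}
    - {"jaw": -1, "slide": [0.024, 0.0025, 0.001], "turn": 0}
    - {"jaw": -1, "slide": [0.016, 0.0025, 0.001], "turn": 0}
    - {"jaw": -1, "slide": [0.01, 0, 0], "turn": 0}
    - {"jaw": -1, "slide": [0, 0, 0], "turn": 0}
    - {"jaw": -1, "slide": [0, 0, 0], "turn": 0}

```text
time: 7.55
tool_pos: [489.6, 376.6, 138.9]
orientation: [0.551, 0.427, 0.561, -0.447]
force: [-0.3, 0.6, -2.5]
gripper_width: 11.3
```

```bash
python3 go.py 494 378 125 13 3
```

```text
pos [489.6 376.6 138.9] ang 13.7 down [-0.028 -0.014 -0.999] w 11.3 F [-0.3  0.6 -2.5] t 7.55 q6 1.87
[0.0046, 0.0017, -0.0001] 0.004
[0.0046, 0.0017, -0.0001] 0.004
[0.0046, 0.0017, -0.0001] 0.004
```

Emit:
send_rows:
  plan:
    - {"jaw": -1, "slide": [0.005, 0.001, 0], "turn": 0}
    - {"jaw": -1, "slide": [0.005, 0.001, 0], "turn": 0}
    - {"jaw": -1, "slide": [0.003, 0, 0], "turn": 0}
    - {"jaw": -1, "slide": [0.001, 0, 0], "turn": 0}
    - {"jaw": -1, "slide": [0, 0, 0], "turn": 0}
    - {"jaw": -1, "slide": [0, 0, 0], "turn": 0}

```text
time: 8.3
tool_pos: [492.0, 377.7, 125.4]
orientation: [0.552, 0.427, 0.561, -0.446]
force: [0.5, 0.1, -2.0]
gripper_width: 11.1
```

Emit:
send_rows:
  plan:
    - {"jaw": -1, "slide": [0.0015, 0, 0], "turn": 0}
    - {"jaw": -1, "slide": [0.001, 0, 0], "turn": 0}
    - {"jaw": -1, "slide": [0, 0, 0], "turn": 0}

```text
time: 8.68
tool_pos: [492.1, 377.7, 123.0]
orientation: [0.552, 0.428, 0.56, -0.446]
force: [-0.5, -0.1, -2.1]
gripper_width: 10.9
```

Emit:
send_rows:
  plan:
    - {"jaw": -1, "slide": [0.0015, 0, 0], "turn": 0}
    - {"jaw": -1, "slide": [0.0015, 0, 0], "turn": 0}
    - {"jaw": -1, "slide": [0, 0, 0], "turn": 0}

```text
time: 9.05
tool_pos: [491.8, 377.8, 122.1]
orientation: [0.552, 0.428, 0.56, -0.445]
force: [-1.9, -0.7, 2.8]
gripper_width: 11.4
```

Contact. Release, then back straight up.

Emit:
send_rows:
  plan:
    - {"jaw": -0.3, "slide": [0, 0, 0], "turn": 0}
    - {"jaw": 0.2, "slide": [0, 0, 0], "turn": 0}
    - {"jaw": 0.2, "slide": [0, 0, 0], "turn": 0}
    - {"jaw": 0.2, "slide": [-0.02, 0, 0], "turn": 0}
    - {"jaw": 0.2, "slide": [-0.04, 0, 0], "turn": 0}
    - {"jaw": 0.2, "slide": [-0.04, 0, 0], "turn": 0}
    - {"jaw": 0.2, "slide": [0, 0, 0], "turn": 0}

```text
time: 9.93
tool_pos: [495.3, 379.3, 223.6]
orientation: [0.552, 0.428, 0.56, -0.445]
force: [0.4, -0.6, -0.7]
gripper_width: 51.0
```

```bash
python3 go.py 483.5 103 190 0 7; python3 - <<'E'
from seg import *
a=vision.camera("side");b=vision.camera("top")
cv2.imwrite("pics/f.png",cv2.resize(a[190:420,120:400],(730,600),interpolation=cv2.INTER_CUBIC))
seg(b,"top",215,255,200,225,112)
find("clip_p","side")
E
```

```text
pos [495.3 379.3 223.6] ang 13.7 down [-0.024 -0.012 -1.   ] w 51.0 F [ 0.4 -0.6 -0.7] t 9.925 q6 1.87
[0.0053, -0.0109, 0.0379] 0.034
[0.0053, -0.0096, 0.0383] 0.034
[0.0052, -0.0082, 0.0386] 0.034
[0.0052, -0.0069, 0.0388] 0.034
[0.0052, -0.0056, 0.0391] 0.034
[0.0051, -0.0042, 0.0392] 0.034
[0.0051, -0.0029, 0.0394] 0.034
114 mean [483.4 101.1] rect [482.9 101.7] [12.9 59.1] 0.5 fit axis from +y deg 0.8
mark_of clip_p side 0.91 [483. 101.   2.] [271. 266.]
mark_of clip_p side 0.75 [488. 380.  18.] [219. 371.]
```

View pics/f.png

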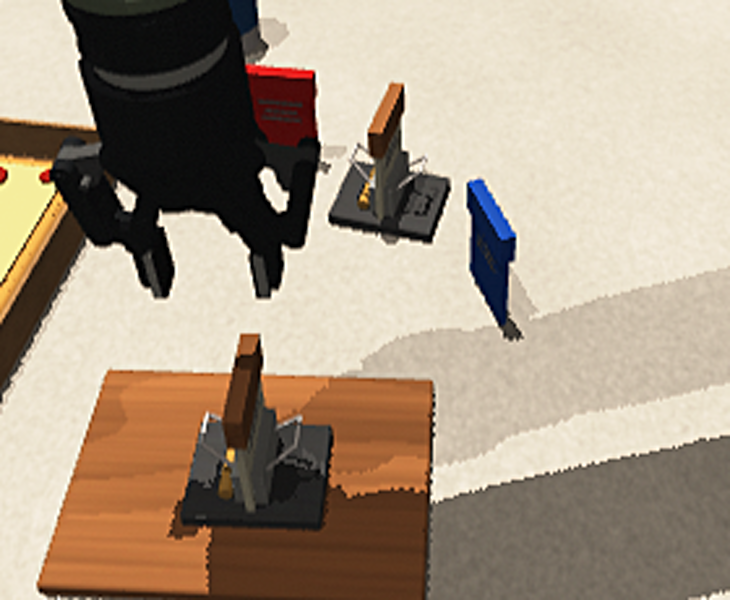

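The sound clip stands upright on the board, its plate at (257,480) with the card in the jaws. Now the other card at (388,120).

Emit:
send_rows:
  plan:
    - {"jaw": 0.2, "slide": [0.004, -0.011, 0.038], "turn": 0.034}
    - {"jaw": 0.2, "slide": [0.004, -0.0096, 0.038], "turn": 0.034}
    - {"jaw": 0.2, "slide": [0.004, -0.008, 0.038], "turn": 0.034}
    - {"jaw": 0.2, "slide": [0.004, -0.007, 0.038], "turn": 0.034}
    - {"jaw": 0.2, "slide": [0.004, -0.0055, 0.038], "turn": 0.034}
    - {"jaw": 0.2, "slide": [0.004, -0.004, 0.035], "turn": 0.034}
    - {"jaw": 0.2, "slide": [0.004, -0.002, 0.015], "turn": 0.034}
    - {"jaw": 0.2, "slide": [0, 0, 0], "turn": 0}

```text
time: 11.08
tool_pos: [472.5, 124.5, 182.6]
orientation: [-0.491, -0.483, -0.506, 0.519]
force: [-0.0, 1.1, 0.6]
gripper_width: 51.0
```

```bash
python3 go.py 484 102 170 0.5 4
```

```text
pos [472.5 124.5 182.6] ang -0.3 down [-0.05  -0.021 -0.999] w 51.0 F [-0.   1.1  0.6] t 11.075 q6 1.69
[0.0031, 0.0031, 0.0055] -0.004
[0.0031, 0.003, 0.0056] -0.004
[0.0031, 0.003, 0.0056] -0.004
[0.0031, 0.003, 0.0056] -0.004
```

Emit:
send_rows:
  plan:
    - {"jaw": 0.2, "slide": [0.003, 0.003, 0.0055], "turn": 0}
    - {"jaw": 0.2, "slide": [0.003, 0.003, 0.0055], "turn": 0}
    - {"jaw": 0.2, "slide": [0.003, 0.003, 0.0055], "turn": 0}
    - {"jaw": 0.2, "slide": [0.003, 0.003, 0.0055], "turn": 0}
    - {"jaw": 0.2, "slide": [0, 0, 0], "turn": 0}
    - {"jaw": 0.2, "slide": [0, 0, 0], "turn": 0}

```text
time: 11.82
tool_pos: [485.2, 103.4, 169.1]
orientation: [-0.492, -0.482, -0.507, 0.518]
force: [0.1, 0.4, -0.1]
gripper_width: 50.9
```

```bash
python3 go.py 484 102 107 0.5 4
```

```text
pos [485.2 103.4 169.1] ang -0.1 down [-0.05  -0.02  -0.999] w 50.9 F [ 0.1  0.4 -0.1] t 11.825 q6 1.64
[0.0155, 0.0005, 0.0] -0.002
[0.0155, 0.0005, 0.0] -0.002
[0.0155, 0.0005, 0.0] -0.002
[0.0155, 0.0005, 0.0] -0.002
```

Emit:
send_rows:
  plan:
    - {"jaw": 0.2, "slide": [0.0155, 0.0005, 0], "turn": 0}
    - {"jaw": 0.2, "slide": [0.0155, 0.0005, 0], "turn": 0}
    - {"jaw": 0.2, "slide": [0.0155, 0.0005, 0], "turn": 0}
    - {"jaw": 0.2, "slide": [0.0155, 0.0005, 0], "turn": 0}
    - {"jaw": -1, "slide": [0, 0, 0], "turn": 0}
    - {"jaw": -1, "slide": [0, 0, 0], "turn": 0}
    - {"jaw": -1, "slide": [0, 0, 0], "turn": 0}
    - {"jaw": -1, "slide": [0, 0, 0], "turn": 0}

```text
time: 12.82
tool_pos: [482.8, 102.7, 102.9]
orientation: [-0.492, -0.482, -0.508, 0.517]
force: [-0.6, -1.0, -0.8]
gripper_width: 11.7
```

```bash
python3 go.py 484 102 185 0.5 6
```

```text
pos [482.8 102.7 102.9] ang 0.0 down [-0.051 -0.02  -0.999] w 11.7 F [-0.6 -1.  -0.8] t 12.825 q6 1.64
[-0.0137, -0.0005, 0.0004] -0.001
[-0.0137, -0.0005, 0.0004] -0.001
[-0.0137, -0.0005, 0.0004] -0.001
[-0.0137, -0.0005, 0.0004] -0.001
[-0.0137, -0.0005, 0.0004] -0.001
[-0.0137, -0.0005, 0.0004] -0.001
```

Emit:
send_rows:
  plan:
    - {"jaw": -1, "slide": [-0.005, -0.0003, 0.0001], "turn": 0}
    - {"jaw": -1, "slide": [-0.01, -0.0005, 0.0002], "turn": 0}
    - {"jaw": -1, "slide": [-0.013, -0.0007, 0.0003], "turn": 0}
    - {"jaw": -1, "slide": [-0.015, -0.0008, 0.0003], "turn": 0}
    - {"jaw": -1, "slide": [-0.015, -0.0008, 0.0003], "turn": 0}
    - {"jaw": -1, "slide": [-0.015, -0.0008, 0.0003], "turn": 0}
    - {"jaw": -1, "slide": [0, 0, 0], "turn": 0}

```text
time: 13.7
tool_pos: [484.1, 102.8, 183.8]
orientation: [-0.493, -0.483, -0.507, 0.516]
force: [-0.1, 0.6, -1.6]
gripper_width: 11.0
```

```bash
python3 go.py 475 -357 200 0 10; python3 - <<'E'
from h import *
a=vision.camera("side")
cv2.imwrite("pics/g.png",cv2.resize(a[150:330,180:390],(700,600),interpolation=cv2.INTER_CUBIC))
E
```

```text
pos [484.1 102.8 183.8] ang 0.0 down [-0.046 -0.019 -0.999] w 11.0 F [-0.1  0.6 -1.6] t 13.7 q6 1.64
[-0.0007, -0.001, 0.046] 0.0
[-0.0007, -0.001, 0.046] 0.0
[-0.0007, -0.001, 0.046] 0.0
[-0.0007, -0.001, 0.046] 0.0
[-0.0007, -0.001, 0.046] 0.0
[-0.0007, -0.001, 0.046] 0.0
[-0.0007, -0.001, 0.046] 0.0
[-0.0007, -0.001, 0.046] 0.0
[-0.0007, -0.001, 0.046] 0.0
[-0.0007, -0.001, 0.046] 0.0
```

View pics/g.png

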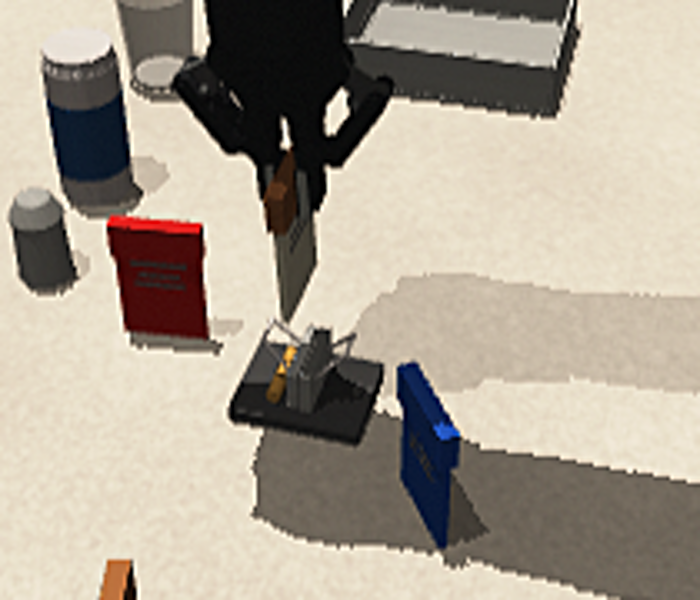

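The card at (292,240) is out of its clip, which stays standing at (310,390). The card goes to the box.

Emit:
send_rows:
  plan:
    - {"jaw": -1, "slide": [-0.015, -0.001, 0.02], "turn": 0}
    - {"jaw": -1, "slide": [-0.005, -0.001, 0.046], "turn": 0}
    - {"jaw": -1, "slide": [-0.001, -0.001, 0.046], "turn": 0}
    - {"jaw": -1, "slide": [-0.001, -0.001, 0.046], "turn": 0}
    - {"jaw": -1, "slide": [-0.001, -0.001, 0.046], "turn": 0}
    - {"jaw": -1, "slide": [-0.001, -0.001, 0.046], "turn": 0}
    - {"jaw": -1, "slide": [-0.001, -0.001, 0.046], "turn": 0}
    - {"jaw": -1, "slide": [-0.001, -0.001, 0.046], "turn": 0}

```text
time: 14.75
tool_pos: [476.0, -245.4, 213.0]
orientation: [-0.493, -0.481, -0.51, 0.515]
force: [1.1, 0.9, -0.5]
gripper_width: 11.2
```

```bash
python3 go.py 475 -357 190 0 4
```

```text
pos [ 476.  -245.4  213. ] ang 0.4 down [-0.051 -0.017 -0.999] w 11.2 F [ 1.1  0.9 -0.5] t 14.75 q6 0.97
[0.0062, -0.0002, 0.0278] 0.002
[0.0062, -0.0001, 0.0278] 0.002
[0.0062, -0.0001, 0.0278] 0.002
[0.0062, -0.0, 0.0278] 0.002
```

Emit:
send_rows:
  plan:
    - {"jaw": -1, "slide": [0.002, 0, 0.028], "turn": 0}
    - {"jaw": -1, "slide": [0.005, 0, 0.028], "turn": 0}
    - {"jaw": -1, "slide": [0.005, 0, 0.028], "turn": 0}
    - {"jaw": -1, "slide": [0.005, 0, 0.022], "turn": 0}
    - {"jaw": -1, "slide": [0, 0, 0], "turn": 0}
    - {"jaw": -1, "slide": [0, 0, 0], "turn": 0}

```text
time: 15.5
tool_pos: [473.6, -357.2, 193.7]
orientation: [-0.49, -0.482, -0.511, 0.516]
force: [-0.2, 0.3, -0.9]
gripper_width: 11.1
```

```bash
python3 go.py 475 -357 101 0 6
```

```text
pos [ 473.6 -357.2  193.7] ang 0.2 down [-0.054 -0.013 -0.998] w 11.1 F [-0.2  0.3 -0.9] t 15.5 q6 0.82
[0.0154, 0.0011, -0.0002] 0.0
[0.0154, 0.0011, -0.0002] 0.0
[0.0154, 0.0011, -0.0002] 0.0
[0.0154, 0.0011, -0.0002] 0.0
[0.0154, 0.0011, -0.0002] 0.0
[0.0154, 0.0011, -0.0002] 0.0
```

Emit:
send_rows:
  plan:
    - {"jaw": -1, "slide": [0.0154, 0.001, 0], "turn": 0}
    - {"jaw": -1, "slide": [0.0154, 0.001, 0], "turn": 0}
    - {"jaw": -1, "slide": [0.0154, 0.001, 0], "turn": 0}
    - {"jaw": -1, "slide": [0.0154, 0.001, 0], "turn": 0}
    - {"jaw": -1, "slide": [0.013, 0.001, 0], "turn": 0}
    - {"jaw": -1, "slide": [0.005, 0, 0], "turn": 0}
    - {"jaw": -1, "slide": [0, 0, 0], "turn": 0}

```text
time: 16.38
tool_pos: [474.1, -355.1, 107.2]
orientation: [-0.49, -0.481, -0.513, 0.515]
force: [0.4, 0.2, -0.4]
gripper_width: 11.2
```

Emit:
send_rows:
  plan:
    - {"jaw": -1, "slide": [0.005, 0, 0], "turn": 0}
    - {"jaw": -1, "slide": [0.003, 0, 0], "turn": 0}
    - {"jaw": -1, "slide": [0, 0, 0], "turn": 0}
    - {"jaw": 0.3, "slide": [0, 0, 0], "turn": 0}
    - {"jaw": 0.3, "slide": [0, 0, 0], "turn": 0}
    - {"jaw": 0.3, "slide": [0, 0, 0], "turn": 0}
    - {"jaw": 0.3, "slide": [-0.03, 0, 0], "turn": 0}
    - {"jaw": 0.3, "slide": [-0.05, 0, 0], "turn": 0}

```text
time: 17.38
tool_pos: [476.7, -353.3, 178.2]
orientation: [-0.488, -0.481, -0.514, 0.515]
force: [0.9, -0.0, 0.2]
gripper_width: 55.5
```

Emit:
send_rows:
  plan:
    - {"jaw": 0.3, "slide": [-0.05, 0, 0], "turn": 0}
    - {"jaw": 0.3, "slide": [-0.03, 0, 0.04], "turn": 0}
    - {"jaw": 0.3, "slide": [0, 0, 0.05], "turn": 0}
    - {"jaw": 0.3, "slide": [0, 0, 0.03], "turn": 0}
    - {"jaw": 0.3, "slide": [0, 0, 0], "turn": 0}

```text
time: 18.0
tool_pos: [484.5, -476.6, 268.1]
orientation: [-0.492, -0.481, -0.511, 0.515]
force: [-0.0, 1.1, -0.6]
gripper_width: 55.6
```

```bash
python3 - <<'E'
from h import *
a=vision.camera("side"); 
find("clip_p","side"); find("card_p_grip","side")
b=vision.camera("top"); find("card_p_grip","top"); find("clip_p","top")
A=cv2.resize(a[120:400,110:390],(500,500)); B=cv2.resize(b[140:280,350:430],(286,500),interpolation=cv2.INTER_CUBIC)
cv2.imwrite("pics/z.png",np.hstack([A,B])); print(sense()["tool_pos"],sense()["gripper_width"])
E
```

```text
mark_of clip_p side 0.8 [474. 102.   1.] [274. 268.]
mark_of clip_p side 0.66 [490. 381.  16.] [218. 371.]
mark_of clip_p side 0.22 [491. 381. 114.] [211. 337.]
mark_of card_p_grip side 0.85 [491. 381. 113.] [211. 337.]
mark_of card_p_grip top 0.57 [485. 381. 110.] [125. 208.]
mark_of clip_p top 0.68 [485. 380.  10.] [139. 212.]
mark_of clip_p top 0.57 [481. 104.  -0.] [237. 215.]
[ 485.04812426 -473.33146715  268.44398124] 55.3840339013729
```

View pics/z.png

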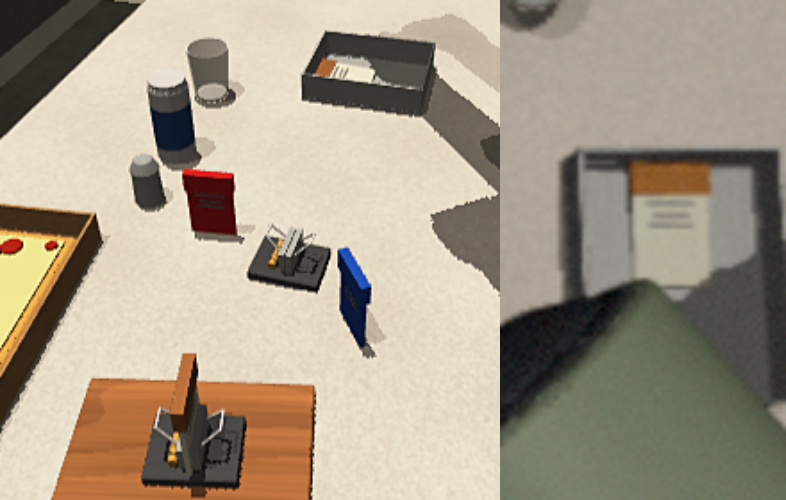

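The card lies flat inside the box, with its strip at (668,177) in the top crop. The weak clip stands at (290,258) and the sound clip is upright on the board at (193,450).

```bash
python3 -c "
from cell import bot; print(bot.sign_off())"
```

```text
the job is handed in; nothing more can be done
None
```

I finished the job and handed it in at about 18 s of the 64 s allowed; the hand-in reports no verdict.

- **Sound clip:** the right-hand clip (start about 523, -94) came up with its card. It now stands upright on the board at about (490, 381), 5–10 mm from the board's centre. Its base measures about 16 mm high in the side view and 10 mm in the top view, against the board's 14 mm. Its strip is about 97 mm above the clip in the side view and 100 mm in the top view, so the card is still seated.
- **Weak clip:** the left-hand card slipped out of its clip and now lies flat in the steel box. I judged that from the picture only, because the network did not report the card there. The clip still stands upright where it was. The top view puts it 2–3 mm from its start, the side view about 9 mm; both are well inside the 60 mm limit.
- **Robot:** the gripper is open and clear of everything. The red and blue look-alikes were not touched.
- **Tilt:** the tool drifted about 3° out of plumb during the moves. It did not affect either grasp or the placing.

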